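# Slide out the green lid of a microscope-slide box

## Robot

A 7-joint arm with a two-finger parallel gripper is mounted at the origin on the work surface. World frame = base frame: x ahead of the robot, y to its left, z up, the work surface at z = 0. Lengths are in m, angles in rad, forces in N, time in s.
With the tool pointing down it reaches from about 0.4 to 0.85 m from the base axis. Payload 10.4 kg.
Tool frame: the origin (TCP) lies at the very end of the fingers, on their centre line; the grasp point (between the pads) lies 19 mm behind it; z points along the fingers, y is the line along which they close (so a half turn about z gives the same grasp; the last joint's range is limited). The gripper opens to 87 mm and grips with 3 to 60 N. Pads are 19 mm wide; open, the fingers measure 117 mm over their backs; the gripper's body (75 mm by 190 mm) begins 51 mm behind the grasp point.
Start: joints at [-1.145, 0.332, -0.065, 1.46, 0.022, 1.35, -0.088], TCP at [0.271, 0.563, 0.223] pointing down, gripper open.
Joint ranges: [-2.6, 2.6], [-0.5, 2.12], [-1.47, 1.34], [0.16, 2.42], [-1.27, 4.41], [0.06, 2.06], [-2.6, 2.6]. Speed limits (rad/s): [2.22, 2.22, 2.79, 2.79, 3.14, 3.14, 3.14].

## Interface

Orientations are given as a rotation vector (axis times angle).
In Python, from workcell import ctrl gives the robot as it stands.
- The arm moves only by the tool play_rows, never from a script. Its arguments are lists of equal length, an entry for each row: "delta_rot": the turn, a rotation vector about the tool's x, y, z in degrees, a list of three; "xyz": the shift along the tool's x, y, z in m, a list of three; "hand": the opening, from 0 (shut) to 1 (fully open). In form: {"delta_rot": [[ax, ay, az], ...], "xyz": [[dx, dy, dz], ...], "hand": [hand, ...]}. A call has 1 to 12 rows; each row shifts and turns the commanded pose from where the row before left it, along the tool's axes as they then stand; what a row does not reach is not made up. A row lasts 1/12 s, in which the tool goes at most 41.7 mm and 7.16 degrees, less where a joint would pass 70% of its speed; a pose out of reach is approached as far as the arm can. A call with a gripper value outside its range is refused whole. The fingers move at their own pace and stop on an object; the grip force is fixed at half the most. Time passes only in rows, so rows that do not move let the fingers close. It gives the time, the measured TCP pose, the force, the opening and the grip force at its end, in the units of the state.
- ctrl.state(): the state, without advancing time (a new reading comes with each control period).
- ctrl.capture(name): name is "side" or "top"; returns the picture (400x640x3 uint8, red, green, blue); there is no depth.
- ctrl.camera_info(name): a dict with "fovy" (degrees; the focal length in pixels is half the picture's height over the tangent of half this angle, whatever the lens; pixels are square), "cx", "cy" (the principal point, pixels), "origin" and "attitude" of the camera in the world. Camera axes: x right, y up, looking along -z (the intrinsics and any distortion apply to the point x, -y, -z); pixel columns grow to the right and rows downward; lengths in m; the calibration is good to about 2 mm. A picture is of the moment at which its call begins. camera_info takes no time and is no camera call.
- ctrl.job_done(): hands the job in; it is judged then, once.
The state is a dict: "t": time; "q": joint angles; "joint_vel": joint speeds; "effort": joint torques, N m; "tcp_pos": TCP position; "eef_rot": TCP orientation; "ft_force": force on the tool from outside, world axes, zero at the start; "ft_torque": the same for the moment, N m; "width": finger opening in m; "finger_force": force on a finger pad.
Only numpy, scipy, OpenCV 4.12 (cv2) and the standard library are available. Lean on these libraries where they do the work, as an engineer would, in place of code of your own. Each camera call takes 0.05 s, during which the arm holds its last target. There are 200 camera calls.

## Task

Open the slide box with the green lid: lift the lid a little so that it clears the lip at the box's low end, slide it out over the lip until it is free of its grooves, and set it down (not dropped) flat, right way up and wholly on the yellow mat. Leave the red lid in place on its box.

Things in the scene. Friction and masses are not known exactly. Their poses are not given: they have to be found in the camera images.
- lid_green: Green sliding lid, to be taken off. Plate 120 (x) x 80 (y) x 4 mm, about 90 g; black upright grip bar on top, 14 thick (x), 40 long (y), 36 mm high, centred 20 mm to -x of the plate centre. Origin: centre of the underside, 30 mm above the bench when shut; z up; -x is the end that slides out first. Shut, it has 4 mm side play and can rise 20 mm under the rails.
- box_green: White box, fixed, 133 x 98 x 58 mm. Origin: centre of underside, right below the shut lid's origin; z up. Low lip end (green patch) at -x: lip top 37 mm high, 7 above the lid's underside. Rails 68 mm apart over the lid's long edges, 54 to 58 mm high, and a 58 mm wall at +x stop it lifting straight out. Raised 8 to 19 mm, the lid slides along -x; it is free after 135 mm.
- mat: Yellow square mat, 200 x 200 x 3 mm, lying fixed on the bench. Origin: centre of its underside; z up; x, y along its sides.
- lid_red: Red lid shut in a second box of the same kind (box white, same size, with a red patch, not to be opened). Same shape and axes as the green lid.

How it is judged:
On the way, in this order (a step that is already met when the one before it is completed fails the run):
1. the green lid is part-way out, raised over the lip and still running between its grooves (x of lid_green in the frame of box_green between -0.105 and -0.035 m and y of lid_green in the frame of box_green between -0.015 and 0.015 m and z of lid_green in the frame of box_green between 0.034 and 0.056 m), for 0.05 s.
2. the green lid is brought down over the mat, to within 25 mm of it, while still held by the fingers (x of lid_green in the frame of mat between -0.06 and 0.06 m and y of lid_green in the frame of mat between -0.06 and 0.06 m and z of lid_green in the frame of mat below 0.028 m and contact force between the fingers and lid_green above 0.5 N), for 0.05 s.
At the end, for the whole second after the job is handed in: The green lid lies at rest, flat (within 0.1 rad) and right way up on the mat, its centre within 60 mm of the mat's centre along each of the mat's sides and its underside within 5 mm of the mat's surface; the red lid is within 15 mm of where it started (x of lid_green in the frame of mat between -0.06 and 0.06 m and y of lid_green in the frame of mat between -0.06 and 0.06 m and z of lid_green in the frame of mat between -0.001 and 0.008 m and angle between lid_green's own z axis and vertical below 0.1 rad and linear speed of lid_green below 0.02 m/s and distance of lid_red from where it was at the start of the episode below 0.015 m); the robot touches nothing.
It fails at once if the red lid is moved by more than 15 mm (distance of lid_red from where it was at the start of the episode above 0.015 m).
It also fails if it takes over 45 s, if anything falls off the work surface, if the arm or the gripper's body presses on something with over 40 N, if the wrist force passes 120 N, or if a joint passes its speed limit or range.

## Working session

There is one attempt and no reset: what is moved stays moved. The work goes in short steps, Python scripts to look and compute and a tool call to move; the robot and the scene stay as the last step left them, time stands still between calls to the robot, and variables do not carry over. Pictures are saved under pics/ and viewed, at most 10 in all, crops included, and the job is handed in when it is done.

Besides the shell and the picture viewer there is one more tool, called after "Emit:" as name(argument=value, ...) on one line, values as JSON. play_rows: Moves the arm, as the interface text tells. Its arguments: {"type":"object","properties":{"delta_rot":{"type":"array","items":{"type":"array","items":{"type":"number"}}},"xyz":{"type":"array","items":{"type":"array","items":{"type":"number"}}},"hand":{"type":"array","items":{"type":"number"}}},"required":["delta_rot","xyz","hand"]}

```bash
mkdir -p pics; ls; python3 - <<'E'
from workcell import ctrl
import cv2,numpy as np
for n in("top","side"):
    print(ctrl.camera_info(n)); im=ctrl.capture(n); np.save(n+".npy",im); cv2.imwrite(f"pics/{n}0.png",im[:,:,::-1])
print(ctrl.state())
E
```

```text
pics
{'fovy': 56.999777973943765, 'cx': 315.5638357622873, 'cy': 199.4482730590408, 'origin': array([0.39250644, 0.02493561, 1.01082483]), 'attitude': array([ 0.13583813, -0.15363366, -1.58061911])}
{'fovy': 52.181952837876636, 'cx': 319.65850640931694, 'cy': 201.80412402559259, 'origin': array([ 0.34708699, -0.78308897,  0.57631549]), 'attitude': array([ 1.01339831, -0.16705989, -0.26545823])}
{'t': 0.1, 'q': array([-1.14458909,  0.33278071, -0.06474423,  1.46083419,  0.02160412,
        1.34989386, -0.08849826]), 'joint_vel': array([ 5.05711312e-04, -1.48792727e-03,  3.23618191e-04, -1.48976908e-03,
        9.05810780e-04,  2.79360314e-06, -1.69657586e-03]), 'effort': array([ 1.87975682e-03, -6.24549222e+01,  2.49238493e-02, -3.90715563e+01,
       -6.14096015e-02,  3.66407388e-02,  8.18031253e-05]), 'tcp_pos': array([0.2710166 , 0.56281156, 0.22186212]), 'eef_rot': array([-6.98935176e-01, -3.06262256e+00,  1.88286494e-03]), 'ft_force': array([ 0.33477578,  0.97698372, -0.09449555]), 'ft_torque': array([ 0.00299392, -0.00408688,  0.07411453]), 'finger_force': 0.0, 'width': 0.0869952262953976}
```

View pics/top0.png

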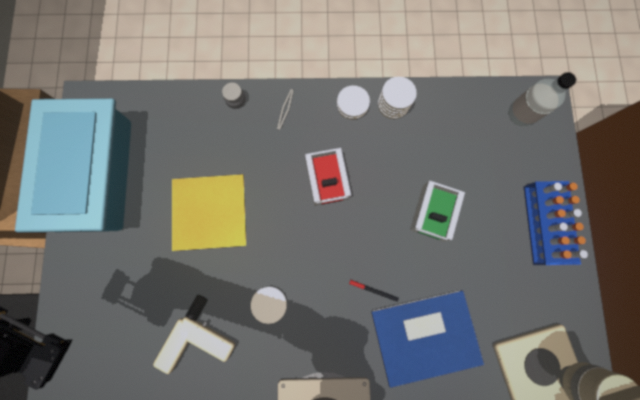

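View pics/side0.png

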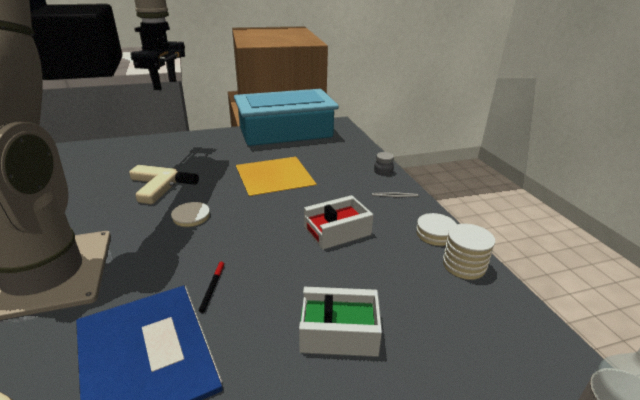

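Top view: green box about (440,210) with its bar at (438,217), red box (328,176), mat (209,212). The low lip is at image bottom (toward the robot). In the side view the lip ends face left.

```bash
cat > h.py <<'E'
import cv2,numpy as np
from scipy.spatial.transform import Rotation as R
from workcell import ctrl
def cam(n):
    c=ctrl.camera_info(n); return 200/np.tan(np.radians(c['fovy'])/2),c['cx'],c['cy'],np.array(c['origin']),R.from_rotvec(c['attitude']).as_matrix()
def ray(n,p,z):
    f,cx,cy,o,A=cam(n); p=np.atleast_2d(p).astype(float)
    d=np.c_[(p[:,0]-cx)/f,-(p[:,1]-cy)/f,-np.ones(len(p))]@A.T
    return o+d*((z-o[2])/d[:,2])[:,None]
def mask(im,k,roi=None):
    h=cv2.cvtColor(im,cv2.COLOR_RGB2HSV); H,S,V=cv2.split(h)
    m={'green':(abs(H.astype(int)-62)<15)&(S>120)&(V>40),'yellow':(abs(H.astype(int)-25)<8)&(S>140)&(V>80),
       'white':(S<70)&(V>110),'black':(V<45),'red':((H<8)|(H>172))&(S>130)&(V>60)}[k].astype(np.uint8)
    if roi:
        x0,x1,y0,y1=roi; q=np.zeros_like(m); q[y0:y1,x0:x1]=m[y0:y1,x0:x1]; m=q
    n,l,s,_=cv2.connectedComponentsWithStats(m); 
    return (l==1+np.argmax(s[1:,4])).astype(np.uint8)
def rect(n,m,z):
    c=max(cv2.findContours(m,0,1)[0],key=cv2.contourArea)[:,0]
    w=(ray(n,c,z)[:,:2]*1000).astype(np.float32)
    r=cv2.minAreaRect(w); return np.round(r[0],1),np.round(r[1],1),round(r[2],2),np.round(cv2.boxPoints(r),0).tolist()
E
python3 - <<'E'
from h import *
for n,rois in (("top",dict(yellow=(150,260,160,260),white=(405,475,170,250),green=(405,475,170,250),black=(420,455,203,228))),("side",dict(yellow=(220,330,140,200),white=(290,390,280,360),green=(295,385,290,330),black=(320,336,290,325)))):
    im=np.load(n+".npy")
    for k,r in rois.items():
        m=mask(im,k,r); z={'yellow':.003,'white':.058,'green':.034,'black':.07}[k]
        print(n,k,m.sum(),rect(n,m,z))
a=np.load("top.npy")[170:250,400:480,::-1];b=np.load("side.npy")[280:360,290:390,::-1]
cv2.imwrite("pics/c.png",np.hstack([cv2.resize(a,(400,400),interpolation=0),cv2.resize(b,(400,400),interpolation=0)]))
E
```

```text
top yellow 4955 (array([550.4, 308.5]), array([195.4, 193.6]), 3.19, [[447.0, 400.0], [458.0, 206.0], [653.0, 217.0], [643.0, 411.0]])
top white 1123 (array([ 537. , -314.2]), array([105.6, 145.8]), 70.34, [[451.0, -339.0], [588.0, -388.0], [623.0, -289.0], [486.0, -240.0]])
top green 746 (array([ 536.1, -319.7]), array([ 58.3, 113. ]), 70.36, [[473.0, -328.0], [580.0, -366.0], [599.0, -311.0], [493.0, -273.0]])
top black 7 (array([ 520.3, -285.5]), array([8.1, 6.7]), 14.39, [[516.0, -283.0], [517.0, -290.0], [525.0, -288.0], [523.0, -281.0]])
side yellow 2075 (array([548.5, 305.4]), array([199.9, 203.6]), 3.18, [[443.0, 402.0], [454.0, 198.0], [654.0, 209.0], [643.0, 413.0]])
side white 1630 (array([ 535.1, -319.3]), array([109.7, 134.9]), 70.24, [[453.0, -348.0], [580.0, -394.0], [617.0, -291.0], [490.0, -245.0]])
side green 831 (array([ 562.4, -310.3]), array([48. , 72.3]), 70.77, [[520.0, -321.0], [589.0, -345.0], [604.0, -300.0], [536.0, -276.0]])
side black 199 (array([ 513.4, -320.1]), array([59. , 12.8]), 70.22, [[497.0, -346.0], [509.0, -350.0], [529.0, -295.0], [517.0, -290.0]])
```

View pics/c.png

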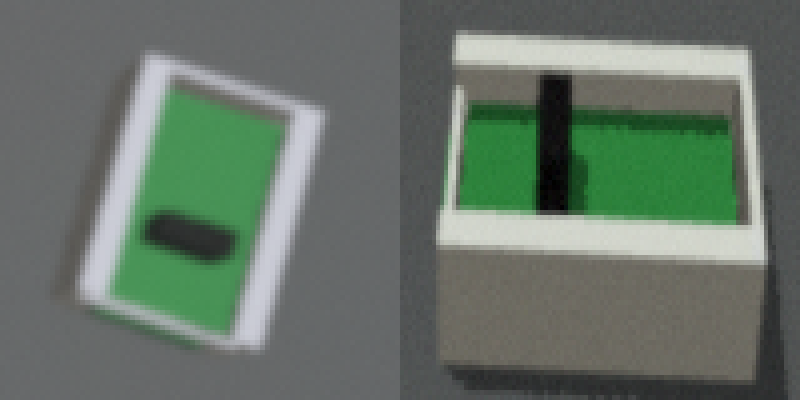

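The crops show the green box's rim corners. Top: about (429,180), (465,192), (453,240), (416,230). Side: about (304,287), (377,290), (381,332), (300,329). The bar is upright at mid-left, and the lip is toward the robot.

```bash
python3 - <<'E'
from h import *
print((ray("top",[[429,180.4],[465,192],[453,240.4],[415.6,230]],.058)*1000).round())
print((ray("side",[[303.7,287],[377.5,290],[381.5,332.4],[300,328.6]],.058)*1000).round())
im=np.load("top.npy"); V=im.max(2); print(V[208:226,425:451])
m=((V<62)*1).astype(np.uint8); q=np.zeros_like(m);q[206:226,425:451]=m[206:226,425:451]; print(rect("top",q,.07),rect("top",q,.034))
m=((np.load("side.npy").max(2)<45)*1).astype(np.uint8)
# bar in side view: base at near rail; columns per row
for r in range(290,325,3): 
    c=np.where(m[r,315:345])[0]+315; print(r,c.min() if len(c) else 0,c.max() if len(c) else 0)
E
```

```text
[[ 617. -290.   58.]
 [ 584. -384.   58.]
 [ 457. -341.   58.]
 [ 485. -246.   58.]]
[[ 490. -249.   58.]
 [ 616. -293.   58.]
 [ 582. -384.   58.]
 [ 459. -340.   58.]]
[[212 195 175 157 148 148 148 148 147 147 146 148 147 147 147 147 148 146
  146 147 146 145 146 147 146 145]
 [209 190 168 152 148 147 146 147 147 145 146 146 147 146 148 146 146 147
  147 146 147 146 146 146 145 146]
 [203 184 163 151 148 146 146 144 144 144 144 145 146 147 146 146 146 145
  146 145 146 147 147 146 146 145]
 [196 175 157 149 145 141 134 128 129 130 134 138 142 144 145 147 145 147
  146 145 145 147 146 145 145 142]
 [192 170 154 145 133 121 104  93  92  96 105 115 126 132 137 141 144 144
  146 145 146 146 147 147 147 139]
 [186 165 149 133 111  87  67  57  58  64  72  80  95 106 114 123 131 135
  140 144 144 146 146 147 145 138]
 [182 160 143 120  85  58  47  44  48  51  52  55  63  72  79  89  96 111
  123 129 136 141 144 145 145 139]
 [174 154 137 110  73  46  43  46  49  49  49  50  51  54  54  56  63  75
   87  96 111 123 133 142 144 139]
 [169 151 134 100  62  44  41  45  47  46  48  48  50  50 
[... 712 characters left out ...]
48 148 147 147 148 148 148 147 147 147 146 145 141 138 133 129 129
  133 137 143 144 144 138 138 166]
 [148 148 148 148 147 147 148 148 148 148 147 147 147 145 145 144 145 145
  144 145 145 144 143 137 145 178]
 [148 148 148 148 149 148 148 147 147 148 148 148 147 147 146 147 146 146
  146 145 146 144 139 134 150 187]]
(array([ 516.9, -301.1]), array([40.2, 14.5]), 72.12, [[504.0, -318.0], [518.0, -322.0], [530.0, -284.0], [516.0, -280.0]]) (array([ 521.6, -313.5]), array([41.8, 15. ]), 72.12, [[508.0, -331.0], [522.0, -336.0], [535.0, -296.0], [521.0, -291.0]])
290 0 0
293 0 0
296 325 331
299 325 332
302 325 332
305 325 331
308 325 331
311 325 332
314 325 331
317 324 331
320 324 331
323 0 0
```

```bash
cat >> h.py <<'E'
def go(p=None,yaw=None):
    """tool-frame turn (deg, about z after levelling) and shifts to reach p with tool y at yaw(deg, mod 180), both before/after turning"""
    s=ctrl.state(); A=R.from_rotvec(s['eef_rot']); M=A.as_matrix()
    print('t',s['t'].__round__(2),'pos',s['tcp_pos'].round(4),'ytool yaw',np.degrees(np.arctan2(M[1,1],M[0,1])).round(2),'tilt z',M[:,2].round(4),'F',s['ft_force'].round(1),'w',round(s['width'],4),'ff',s['finger_force'],'q',s['q'].round(2))
    if yaw is not None:
        for k in(0,180):
            a=np.radians(yaw+k); y=np.array([np.cos(a),np.sin(a),0]); z=np.array([0,0,-1.]); T=np.c_[np.cross(y,z),y,z]
            rv=(A.inv()*R.from_matrix(T)).as_rotvec(degrees=True); print('turn',rv.round(2),'then' , (T.T@(np.array(p)-s['tcp_pos'])).round(4) if p is not None else '')
    if p is not None: print('shift now',(M.T@(np.array(p)-s['tcp_pos'])).round(4))
E
python3 -c "
from h import *
go([.5176,-.3094,.2],-19.2)"
```

```text
t 0.1 pos [0.271  0.5628 0.2219] ytool yaw 64.29 tilt z [-5.0e-04 -1.1e-03 -1.0e+00] F [ 0.3  1.  -0.1] w 0.087 ff 0.0 q [-1.14  0.33 -0.06  1.46  0.02  1.35 -0.09]
turn [-6.000e-02  5.000e-02  8.349e+01] then [-0.7426  0.5197  0.0219]
turn [-5.000e-02 -6.000e-02 -9.651e+01] then [ 0.7426 -0.5197  0.0219]
shift now [-0.6006 -0.6789  0.0227]
```

Emit:
play_rows(delta_rot=[[0,0,7],[0,0,7],[0,0,7],[0,0,7],[0,0,7],[0,0,7],[0,0,7],[0,0,7],[0,0,7],[0,0,7],[0,0,7],[0,0,6.5]], xyz=[[0,0,0],[0,0,0],[0,0,0],[0,0,0],[0,0,0],[0,0,0],[0,0,0],[0,0,0],[0,0,0],[0,0,0],[0,0,0],[0,0,0]], hand=[0.7,0.7,0.7,0.7,0.7,0.7,0.7,0.7,0.7,0.7,0.7,0.7])

```text
t: 1.1
tcp_pos: [0.271, 0.5629, 0.2221]
eef_rot: [2.566, 1.811, -0.001]
ft_force: [-0.4, 0.1, -0.4]
width: 0.0608
finger_force: 0.0
```

Emit:
play_rows(delta_rot=[[0,0,0],[0,0,0],[0,0,0],[0,0,0],[0,0,0],[0,0,0],[0,0,0],[0,0,0],[0,0,0],[0,0,0],[0,0,0],[0,0,0]], xyz=[[-0.03,0.021,0],[-0.03,0.021,0],[-0.03,0.021,0],[-0.03,0.021,0],[-0.03,0.021,0],[-0.03,0.021,0],[-0.03,0.021,0],[-0.03,0.021,0],[-0.03,0.021,0],[-0.03,0.021,0],[-0.03,0.021,0],[-0.03,0.021,0]], hand=[0.7,0.7,0.7,0.7,0.7,0.7,0.7,0.7,0.7,0.7,0.7,0.7])

```text
t: 2.1
tcp_pos: [0.3906, 0.1384, 0.2224]
eef_rot: [-2.561, -1.819, -0.0]
ft_force: [0.6, -0.4, 0.4]
width: 0.0608
finger_force: 0.0
```

Emit:
play_rows(delta_rot=[[0,0,0],[0,0,0],[0,0,0],[0,0,0],[0,0,0],[0,0,0],[0,0,0],[0,0,0],[0,0,0],[0,0,0],[0,0,0],[0,0,0]], xyz=[[-0.03,0.021,0],[-0.03,0.021,0],[-0.03,0.021,0],[-0.03,0.021,0],[-0.03,0.021,0],[-0.03,0.021,0],[-0.03,0.021,0],[-0.03,0.021,0],[-0.03,0.021,0],[-0.03,0.021,0],[-0.03,0.021,0],[-0.03,0.021,0]], hand=[0.7,0.7,0.7,0.7,0.7,0.7,0.7,0.7,0.7,0.7,0.7,0.7])

```text
t: 3.1
tcp_pos: [0.5107, -0.2838, 0.2219]
eef_rot: [-2.559, -1.822, 0.0]
ft_force: [1.1, 1.2, 1.1]
width: 0.061
finger_force: 0.0
```

```bash
python3 -c "
from h import *
go([.5176,-.3094,.13],-19.2)"
```

```text
t 3.1 pos [ 0.5107 -0.2838  0.2219] ytool yaw -19.11 tilt z [-4.e-04  2.e-04 -1.e+00] F [1.1 1.2 1.1] w 0.061 ff 0.0 q [-0.37  0.35  1.    1.62 -0.31  1.34  0.35]
turn [-0.03 -0.    0.09] then [-0.0219  0.0149  0.0919]
turn [ 0.0000e+00 -4.0000e-02 -1.7991e+02] then [ 0.0219 -0.0149  0.0919]
shift now [-0.0219  0.0149  0.0919]
```

Emit:
play_rows(delta_rot=[[0,0,0],[0,0,0],[0,0,0],[0,0,0],[0,0,0],[0,0,0]], xyz=[[-0.011,0.0075,0.02],[-0.011,0.0075,0.02],[0,0,0.02],[0,0,0.02],[0,0,0.012],[0,0,0]], hand=[0.6,0.6,0.6,0.6,0.6,0.6])

```text
t: 3.6
tcp_pos: [0.5158, -0.3073, 0.1279]
eef_rot: [-2.558, -1.818, 0.004]
ft_force: [-0.4, 0.7, -0.1]
width: 0.0522
finger_force: 0.0
```

```bash
python3 - <<'E'
from h import *
go([.5176,-.3094,.043],-19.2)
a=ctrl.capture("top")[140:260,380:500,::-1];b=ctrl.capture("side")[200:360,260:420,::-1]
cv2.imwrite("pics/d.png",np.hstack([cv2.resize(a,(400,400),interpolation=1),cv2.resize(b,(400,400),interpolation=1)]))
E
```

```text
t 3.6 pos [ 0.5158 -0.3073  0.1279] ytool yaw -19.21 tilt z [-0.004   0.0017 -1.    ] F [-0.4  0.7 -0.1] w 0.0522 ff 0.0 q [-0.25  0.49  0.93  1.68 -0.42  1.19  0.45]
turn [-0.25 -0.02 -0.01] then [-0.0014  0.0024  0.0849]
turn [-3.0000e-02  3.9000e-01  1.7999e+02] then [ 0.0014 -0.0024  0.0849]
shift now [-0.0014  0.0027  0.0849]
```

View pics/d.png

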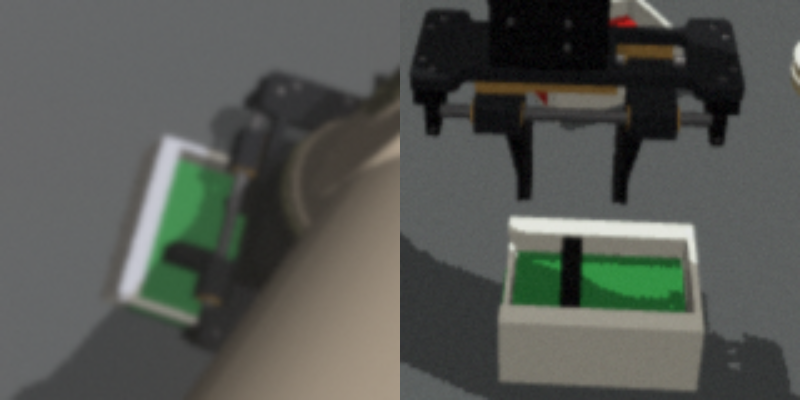

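The open fingers (crop columns 523 and 620, midpoint 571) straddle the bar (571), so they are aligned for descent.

Emit:
play_rows(delta_rot=[[-0.25,0,0],[0,0,0],[0,0,0],[0,0,0],[0,0,0],[0,0,0],[0,0,0]], xyz=[[-0.001,0.002,0.015],[0,0,0.02],[0,0,0.02],[0,0,0.015],[0,0,0.01],[0,0,0.004],[0,0,0]], hand=[0.6,0.6,0.6,0.6,0.6,0.6,0.6])

```text
t: 4.28
tcp_pos: [0.5189, -0.31, 0.0464]
eef_rot: [2.558, 1.818, 0.004]
ft_force: [0.1, -0.2, 0.1]
width: 0.0519
finger_force: 0.0
```

```bash
python3 - <<'E'
from h import *
go([.5176,-.3094,.043],-19.2)
E
```

```text
t 4.28 pos [ 0.5189 -0.31    0.0464] ytool yaw -19.21 tilt z [ 0.0038 -0.0013 -1.    ] F [ 0.1 -0.2  0.1] w 0.0519 ff 0.0 q [-0.19  0.58  0.86  1.74 -0.5   1.05  0.51]
turn [ 0.23  0.   -0.01] then [ 0.0001 -0.0014  0.0034]
turn [  0.    -0.36 179.99] then [-0.0001  0.0014  0.0034]
shift now [ 0.0001 -0.0015  0.0034]
```

Emit:
play_rows(delta_rot=[[0.2,0,0],[0,0,0],[0,0,0],[0,0,0],[0,0,0],[0,0,0],[0,0,0],[0,0,0]], xyz=[[0,-0.001,0.002],[0,0,0],[0,0,0],[0,0,0],[0,0,0],[0,0,0],[0,0,0],[0,0,0]], hand=[0.6,0.3,0,0,0,0,0,0])

```text
t: 4.95
tcp_pos: [0.518, -0.3097, 0.0445]
eef_rot: [2.56, 1.819, 0.001]
ft_force: [0.3, -0.7, 2.7]
width: 0.0136
finger_force: 30.6
```

```bash
python3 - <<'E'
from h import *
go([.5176,-.3094,.058],-19.2)
E
```

```text
t 4.95 pos [ 0.518  -0.3097  0.0445] ytool yaw -19.21 tilt z [ 9.e-04 -2.e-04 -1.e+00] F [ 0.3 -0.7  2.7] w 0.0136 ff 30.632168306037784 q [-0.19  0.59  0.86  1.74 -0.51  1.05  0.51]
turn [ 0.05 -0.01 -0.01] then [ 0.0001 -0.0004 -0.0135]
turn [-1.0000e-02 -8.0000e-02  1.7999e+02] then [-0.0001  0.0004 -0.0135]
shift now [ 0.0001 -0.0004 -0.0135]
```

Gripped (width 13.6 mm). Lift 13.5 mm.

Emit:
play_rows(delta_rot=[[0,0,0],[0,0,0],[0,0,0],[0,0,0]], xyz=[[0,0,-0.005],[0,0,-0.005],[0,0,-0.0035],[0,0,0]], hand=[0,0,0,0])

```text
t: 5.28
tcp_pos: [0.5184, -0.31, 0.0591]
eef_rot: [2.56, 1.818, 0.002]
ft_force: [-0.1, 0.2, -1.1]
width: 0.0139
finger_force: 30.0
```

Emit:
play_rows(delta_rot=[[0,0,0],[0,0,0],[0,0,0],[0,0,0]], xyz=[[0,-0.008,0],[0,-0.01,0],[0,-0.01,0],[0,0,0]], hand=[0,0,0,0])

```text
t: 5.62
tcp_pos: [0.4893, -0.3, 0.0576]
eef_rot: [-2.561, -1.817, -0.0]
ft_force: [0.0, 0.2, -1.2]
width: 0.0138
finger_force: 30.0
```

```bash
python3 - <<'E'
from h import *
go([.518-.07*.944,-.3097+.07*.329,.058],-19.2)
E
```

```text
t 5.62 pos [ 0.4893 -0.3     0.0576] ytool yaw -19.28 tilt z [-5.e-04  1.e-03 -1.e+00] F [ 0.   0.2 -1.2] w 0.0138 ff 29.98594989068806 q [-0.24  0.51  0.9   1.82 -0.46  1.04  0.5 ]
turn [-0.05 -0.04 -0.08] then [ 0.0003 -0.0397 -0.0004]
turn [-7.0000e-02  7.0000e-02  1.7992e+02] then [-0.0003  0.0397 -0.0004]
shift now [ 0.0003 -0.0397 -0.0004]
```

No contact force. Keep sliding.

Emit:
play_rows(delta_rot=[[0,0,0],[0,0,0],[0,0,0],[0,0,0],[0,0,0],[0,0,0]], xyz=[[0,-0.01,0],[0,-0.01,0],[0,-0.01,0],[0,-0.01,0],[0,0,0],[0,0,0]], hand=[0,0,0,0,0,0])

```text
t: 6.12
tcp_pos: [0.4541, -0.2871, 0.0581]
eef_rot: [2.56, 1.819, 0.002]
ft_force: [0.7, -0.4, -1.2]
width: 0.0134
finger_force: 30.0
```

```bash
python3 - <<'E'
from h import *
go([.518-.155*.944,-.3097+.155*.329,.058],-19.2)
a=ctrl.capture("top")[140:300,360:520,::-1];b=ctrl.capture("side")[200:360,240:400,::-1]
cv2.imwrite("pics/e.png",np.hstack([cv2.resize(a,(400,400),interpolation=1),cv2.resize(b,(400,400),interpolation=1)]))
E
```

```text
t 6.12 pos [ 0.4541 -0.2871  0.0581] ytool yaw -19.2 tilt z [ 1.5e-03  2.0e-04 -1.0e+00] F [ 0.7 -0.4 -1.2] w 0.0134 ff 29.986246931366622 q [-0.3   0.43  0.94  1.91 -0.41  1.    0.49]
turn [ 0.08 -0.04 -0.  ] then [-0.0003 -0.0871  0.0001]
turn [-6.0e-02 -1.2e-01  1.8e+02] then [0.0003 0.0871 0.0001]
shift now [-0.0003 -0.0871 -0.0001]
```

View pics/e.png

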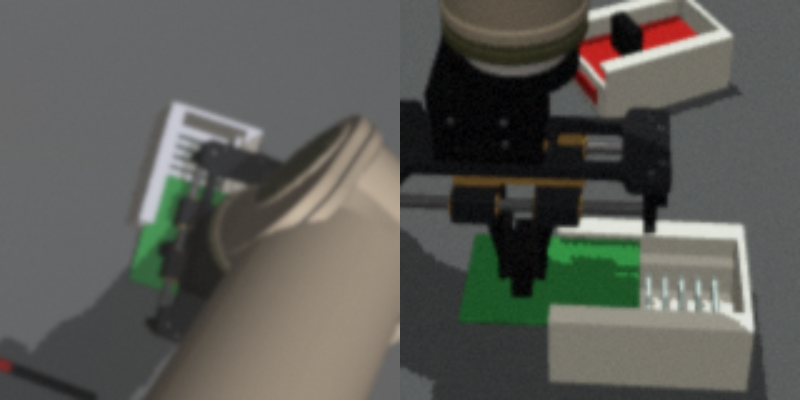

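The lid is level over the lip and half out, with the box interior visible. Slide on until free, then raise.

Emit:
play_rows(delta_rot=[[0,0,0],[0,0,0],[0,0,0],[0,0,0],[0,0,0],[0,0,0],[0,0,0],[0,0,0],[0,0,0],[0,0,0],[0,0,0],[0,0,0]], xyz=[[0,-0.008,0],[0,-0.008,0],[0,-0.008,0],[0,-0.008,0],[0,-0.008,0],[0,-0.008,0],[0,-0.008,0],[0,-0.008,0],[0,-0.008,0],[0,-0.008,0],[0,-0.007,0],[0,0,0]], hand=[0,0,0,0,0,0,0,0,0,0,0,0])

```text
t: 7.22
tcp_pos: [0.3702, -0.2581, 0.0577]
eef_rot: [-2.561, -1.819, -0.002]
ft_force: [0.3, 0.3, -0.7]
width: 0.0139
finger_force: 30.0
```

```bash
python3 - <<'E'
from h import *
go([.518-.155*.944,-.3097+.155*.329,.15],-19.2)
E
```

```text
t 7.22 pos [ 0.3702 -0.2581  0.0577] ytool yaw -19.25 tilt z [ 6.0e-04  1.2e-03 -1.0e+00] F [ 0.3  0.3 -0.7] w 0.0139 ff 29.986147228628397 q [-0.47  0.2   1.07  2.13 -0.22  0.93  0.39]
turn [ 0.01 -0.08 -0.05] then [-0.0001  0.0016 -0.0923]
turn [-1.2000e-01 -2.0000e-02  1.7995e+02] then [ 0.0001 -0.0016 -0.0923]
shift now [ 0.      0.0016 -0.0923]
```

Emit:
play_rows(delta_rot=[[0,0,0],[0,0,0],[0,0,0],[0,0,0],[0,0,0],[0,0,0]], xyz=[[0,0,-0.015],[0,0,-0.025],[0,0,-0.025],[0,0,-0.02],[0,0,-0.01],[0,0,0]], hand=[0,0,0,0,0,0])

```text
t: 7.72
tcp_pos: [0.3731, -0.2591, 0.155]
eef_rot: [2.558, 1.818, 0.007]
ft_force: [0.4, 0.2, -0.2]
width: 0.0136
finger_force: 30.0
```

```bash
python3 - <<'E'
from h import *
go([.5295,.306,.15],3.2)
E
```

```text
t 7.72 pos [ 0.3731 -0.2591  0.155 ] ytool yaw -19.2 tilt z [ 5.6e-03  2.0e-04 -1.0e+00] F [ 0.4  0.2 -0.2] w 0.0136 ff 29.9864391842857 q [-0.61 -0.09  1.1   2.03  0.09  1.15  0.12]
turn [  0.32  -0.06 -22.4 ] then [0.5555 0.1877 0.005 ]
turn [-8.000e-02 -4.500e-01  1.576e+02] then [-0.5555 -0.1877  0.005 ]
shift now [ 0.5851 -0.0382  0.006 ]
```

Emit:
play_rows(delta_rot=[[0.2,0,-4.4],[0,0,-6],[0,0,-6],[0,0,-4],[0,0,-2],[0,0,0],[0,0,0],[0,0,0],[0,0,0],[0,0,0],[0,0,0],[0,0,0]], xyz=[[0,0,0],[0,0,0],[0,0,0],[0,0,0],[0,0,0],[0.012,0.004,0],[0.02,0.007,0],[0.028,0.0095,0],[0.028,0.0095,0],[0.028,0.0095,0],[0.028,0.0095,0],[0.028,0.0095,0]], hand=[0,0,0,0,0,0,0,0,0,0,0,0])

```text
t: 8.72
tcp_pos: [0.4202, -0.0822, 0.1519]
eef_rot: [-2.157, -2.28, 0.002]
ft_force: [1.0, 0.1, -1.2]
width: 0.0135
finger_force: 30.0
```

Emit:
play_rows(delta_rot=[[0,0,0],[0,0,0],[0,0,0],[0,0,0],[0,0,0],[0,0,0],[0,0,0],[0,0,0],[0,0,0],[0,0,0],[0,0,0],[0,0,0]], xyz=[[0.028,0.0095,0],[0.028,0.0095,0],[0.028,0.0095,0],[0.028,0.0095,0],[0.028,0.0095,0],[0.028,0.0095,0],[0.028,0.0095,0],[0.028,0.0095,0],[0.028,0.0095,0],[0.028,0.0095,0],[0.018,0.006,0],[0.009,0.003,0]], hand=[0,0,0,0,0,0,0,0,0,0,0,0])

```text
t: 9.72
tcp_pos: [0.5067, 0.2315, 0.151]
eef_rot: [-2.153, -2.284, 0.005]
ft_force: [-0.3, -0.6, -1.4]
width: 0.0138
finger_force: 30.0
```

```bash
python3 - <<'E'
from h import *
go([.5295,.306,.06],3.2)
E
```

```text
t 9.72 pos [0.5067 0.2315 0.151 ] ytool yaw 3.37 tilt z [-4.2e-03 -2.0e-04 -1.0e+00] F [-0.3 -0.6 -1.4] w 0.0138 ff 29.986311737447977 q [-1.02  0.26  0.6   1.76 -0.16  1.17 -0.32]
turn [-0.24 -0.    0.17] then [0.0731 0.0269 0.091 ]
turn [ 1.0000e-02 -3.7000e-01 -1.7983e+02] then [-0.0731 -0.0269  0.091 ]
shift now [0.073  0.0275 0.0909]
```

Emit:
play_rows(delta_rot=[[-0.2,0,0],[0,0,0],[0,0,0],[0,0,0],[0,0,0],[0,0,0],[0,0,0],[0,0,0],[0,0,0],[0,0,0]], xyz=[[0.02,0.0075,0],[0.02,0.0075,0],[0.015,0.0055,0],[0.01,0.004,0],[0.005,0.002,0.015],[0,0,0.025],[0,0,0.025],[0,0,0.015],[0,0,0.01],[0,0,0]], hand=[0,0,0,0,0,0,0,0,0,0])

```text
t: 10.55
tcp_pos: [0.5288, 0.2984, 0.0605]
eef_rot: [-2.16, -2.281, 0.004]
ft_force: [-0.2, 0.1, -0.4]
width: 0.0138
finger_force: 30.0
```

```bash
python3 - <<'E'
from h import *
go([.5295,.306,.0185],3.2)
a=ctrl.capture("top")[120:300,120:300,::-1];b=ctrl.capture("side")[80:240,180:340,::-1]
cv2.imwrite("pics/f.png",np.hstack([cv2.resize(a,(400,400),interpolation=1),cv2.resize(b,(400,400),interpolation=1)]))
E
```

```text
t 10.55 pos [0.5288 0.2984 0.0605] ytool yaw 3.13 tilt z [-0.0019 -0.0018 -1.    ] F [-0.2  0.1 -0.4] w 0.0138 ff 29.98603873886168 q [-1.01  0.47  0.54  1.71 -0.27  1.04 -0.33]
turn [-0.12  0.1  -0.07] then [0.0075 0.0011 0.042 ]
turn [1.5000e-01 1.8000e-01 1.7993e+02] then [-0.0075 -0.0011  0.042 ]
shift now [0.0076 0.0012 0.042 ]
```

View pics/f.png

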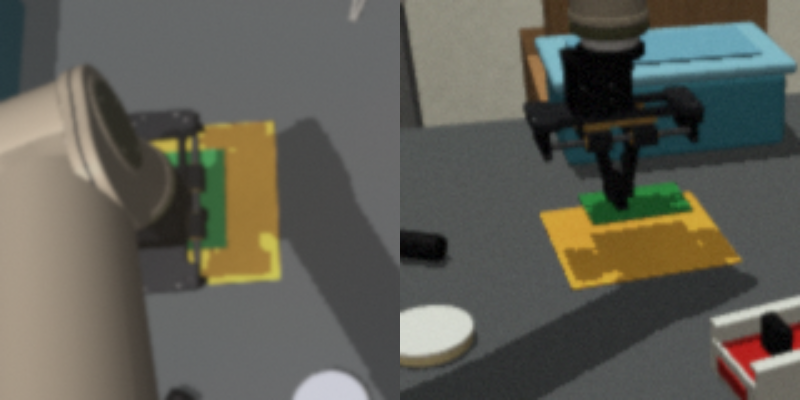

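The lid is held level above the mat, well inside it. Lower it gently.

Emit:
play_rows(delta_rot=[[0,0,0],[0,0,0],[0,0,0],[0,0,0],[0,0,0],[0,0,0],[0,0,0],[0,0,0]], xyz=[[0.004,0.001,0.008],[0.004,0,0.008],[0,0,0.007],[0,0,0.006],[0,0,0.005],[0,0,0.003],[0,0,0.002],[0,0,0]], hand=[0,0,0,0,0,0,0,0])

```text
t: 11.32
tcp_pos: [0.5303, 0.3079, 0.0236]
eef_rot: [2.159, 2.282, 0.001]
ft_force: [-0.3, -0.6, -1.3]
width: 0.0136
finger_force: 30.0
```

```bash
python3 - <<'E'
from h import *
go([.5295,.306,.0175],3.2)
E
```

```text
t 11.32 pos [0.5303 0.3079 0.0236] ytool yaw 3.17 tilt z [ 6.e-04  6.e-04 -1.e+00] F [-0.3 -0.6 -1.3] w 0.0136 ff 29.986258498393 q [-1.    0.53  0.51  1.72 -0.3   0.97 -0.32]
turn [ 0.04 -0.03 -0.03] then [-0.0018 -0.0009  0.0061]
turn [-5.0000e-02 -6.0000e-02  1.7997e+02] then [0.0018 0.0009 0.0061]
shift now [-0.0019 -0.0009  0.0061]
```

Emit:
play_rows(delta_rot=[[0,0,0],[0,0,0],[0,0,0],[0,0,0],[0,0,0],[0,0,0]], xyz=[[0,0,0.002],[0,0,0.0015],[0,0,0.001],[0,0,0.001],[0,0,0],[0,0,0]], hand=[0,0,0,0,0,0])

```text
t: 11.82
tcp_pos: [0.5304, 0.3082, 0.0185]
eef_rot: [2.159, 2.282, 0.002]
ft_force: [-0.4, 0.3, -0.9]
width: 0.0138
finger_force: 30.0
```

Emit:
play_rows(delta_rot=[[0,0,0],[0,0,0],[0,0,0]], xyz=[[0,0,0.001],[0,0,0],[0,0,0]], hand=[0,0,0])

```text
t: 12.07
tcp_pos: [0.5305, 0.3083, 0.0176]
eef_rot: [2.159, 2.282, 0.003]
ft_force: [0.3, -0.2, -0.8]
width: 0.0139
finger_force: 30.0
```

No contact yet; continue in 1 mm steps.

Emit:
play_rows(delta_rot=[[0,0,0],[0,0,0],[0,0,0]], xyz=[[0,0,0.001],[0,0,0],[0,0,0]], hand=[0,0,0])

```text
t: 12.32
tcp_pos: [0.5305, 0.3082, 0.0175]
eef_rot: [-2.159, -2.282, -0.003]
ft_force: [-3.4, -1.7, 10.9]
width: 0.0141
finger_force: 30.0
```

Emit:
play_rows(delta_rot=[[0,0,0],[0,0,0],[0,0,0]], xyz=[[0,0,0.0005],[0,0,0],[0,0,0]], hand=[0,0,0])

```text
t: 12.57
tcp_pos: [0.5306, 0.3082, 0.0175]
eef_rot: [-2.159, -2.282, -0.003]
ft_force: [-7.1, -3.1, 15.8]
width: 0.014
finger_force: 30.0
```

Contact is made. Release slowly, then retreat straight up.

Emit:
play_rows(delta_rot=[[0,0,0],[0,0,0],[0,0,0],[0,0,0],[0,0,0],[0,0,0],[0,0,0],[0,0,0]], xyz=[[0,0,-0.001],[0,0,0],[0,0,0],[0,0,0],[0,0,0],[0,0,0],[0,0,0],[0,0,0]], hand=[0,0.2,0.25,0.3,0.4,0.5,0.5,0.5])

```text
t: 13.23
tcp_pos: [0.5304, 0.3081, 0.0169]
eef_rot: [2.159, 2.282, 0.002]
ft_force: [0.6, 0.3, 0.9]
width: 0.0411
finger_force: 0.0
```

Emit:
play_rows(delta_rot=[[0,0,0],[0,0,0],[0,0,0],[0,0,0],[0,0,0],[0,0,0],[0,0,0],[0,0,0],[0,0,0],[0,0,0]], xyz=[[0,0,-0.008],[0,0,-0.015],[0,0,-0.02],[0,0,-0.02],[0,0,-0.02],[0,0,-0.03],[0,0,-0.03],[0,0,-0.02],[0,0,-0.01],[0,0,0]], hand=[0.5,0.5,0.5,0.5,0.5,0.5,0.5,0.5,0.5,0.5])

```text
t: 14.07
tcp_pos: [0.5313, 0.3085, 0.1926]
eef_rot: [2.159, 2.282, 0.009]
ft_force: [0.1, -0.6, -0.2]
width: 0.0436
finger_force: 0.0
```

```bash
python3 - <<'E'
from h import *
go()
im=ctrl.capture("side"); m=mask(im,"green",(180,360,100,230)); print(rect("side",m,.007))
a=ctrl.capture("top")[100:300,120:370,::-1];b=im[80:280,180:430,::-1]
cv2.imwrite("pics/g.png",np.hstack([cv2.resize(a,(400,320)),cv2.resize(b,(400,320))]))
E
```

```text
t 14.07 pos [0.5313 0.3085 0.1926] ytool yaw 3.18 tilt z [ 0.004   0.0037 -1.    ] F [ 0.1 -0.6 -0.2] w 0.0436 ff 0.0 q [-1.06  0.35  0.58  1.57 -0.2   1.28 -0.39]
(array([549.1, 305.8]), array([116.2,  78.4]), 3.09, [[489.0, 342.0], [493.0, 264.0], [609.0, 270.0], [605.0, 348.0]])
```

View pics/g.png

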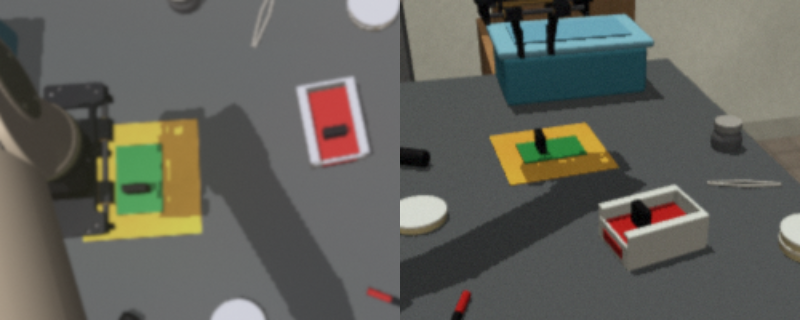

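The lid lies flat and centred on the mat with its bar upright, measured at (549,306) mm. The red lid is untouched and the gripper is clear.

```bash
python3 -c "
from workcell import ctrl
print(ctrl.job_done())"
```

```text
the job is handed in; nothing more can be done
None
```

I handed the job in at about 14 s: the green lid was slid out over the lip and set down flat, centred on the yellow mat to within a few mm, and the red lid was not touched; no verdict came back.

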